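# Lock the dust extractor's filter cover

### The arm

A 6-joint arm with a two-finger parallel gripper is mounted at the origin on the work surface. World frame = base frame: x ahead of the robot, y to its left, z up, the work surface at z = 0. Lengths are in m, angles in rad, forces in N, time in s.
With the tool pointing down it reaches from about 0.275 to 0.975 m from the base axis. Payload 8.4 kg.
Tool frame: the origin (TCP) lies midway between the tips of the shut fingers; the grasp point (between the pads) lies 19 mm behind it; z points along the fingers, y is the line along which they close (so a half turn about z gives the same grasp; the last joint's range is limited). The gripper opens to 92 mm and grips with 3 to 60 N. Pads are 20 mm wide; open, the fingers measure 128 mm over their backs; the gripper's body (75 mm by 189 mm) begins 69 mm behind the grasp point.
Start: joints at [1.276, 0.353, 1.633, -0, 1.155, -0.002], TCP at [0.18, 0.598, 0.179] pointing down, gripper open.
Joint ranges: [-2.63, 2.63], [-0.92, 2.1], [0.06, 2.66], [-1.3, 4.44], [0, 2.69], [-3.02, 3.02]. Speed limits (rad/s): [2.22, 2.22, 2.79, 3.14, 3.14, 3.14].

### API

Orientations are given as a rotation vector (axis times angle).
In Python, from plant import arm, get_image, look_for, outline_of, tip_of gives the robot as it stands.
- The arm moves only by the tool play_rows, never from a script. Its argument "steps" is a list of rows, each a list of 4 numbers: the shift along the tool's x, y, z in mm, then the turn about the tool's z in degrees. A call has 1 to 10 rows; each row is the pose to reach, as a shift and turn from the pose commanded when the call began, along the tool's axes at that moment; what a row does not reach only later rows make up. A row lasts 1/8 s, in which the tool goes at most 62.5 mm and 10.7 degrees, less where a joint would pass 70% of its speed; a pose out of reach is approached as far as the arm can. A call with a gripper value outside its range is refused whole. "claw" is the closure, from 0 (fully open) to 1 (shut), set as the call begins (left out, the last holds). The fingers move at their own pace and stop on an object; "force" is the grip in N (left out, the last holds). Time passes only in rows, so rows that repeat a pose let the fingers close. It gives the time, the measured TCP pose, the force, the opening and the grip force at its end, in the units of the state.
- arm.read_state(): the state, without advancing time (a new reading comes with each control period).
- get_image(name): name is "scene" or "top" or "wrist"; returns a dict with "img" (480x640x3 uint8, red, green, blue), "vertical_fov" (degrees; the focal length in pixels is half the picture's height over the tangent of half this angle, whatever the lens; pixels are square), "cx", "cy" (the principal point, pixels), "k1" (the pictures are not rectified: a ray, as slopes to the right and down, at radius r is drawn at 1 + k1 r^2 times it, then the intrinsics apply), "origin" and "attitude" of the camera in the world. Camera axes: x right, y down, z forward; pixel columns grow to the right and rows downward; lengths in m; the calibration is good to about 2 mm. A picture is of the moment at which its call begins. There is no depth.
- arm.job_done(): hands the job in; it is judged then, once.
Trained networks look in a picture, given as the dict that the camera call returned (one of the last four; its "shot" number tells which), for a name from the list of things; names that differ only in an ending like _2 or _b are one class to them, and where a whole thing is asked for, a point or a joint stands for the part that bears it (a point fixed in the world has none). Each returns a list of dicts, best first, with "conf" (0 to 1); they miss things now and then, are a little off and sometimes report something else, mostly with a low value. They report only what shows in the picture. A call takes as long as a camera call.
- look_for(query, picture): "box" ([left, top, width, height] in pixels, round what is visible of it).
- outline_of(query, picture): "pixels" (480x640 bool, what is visible of it) and "box" ([left, top, width, height] in pixels, round what is visible of it).
- tip_of(query, picture): "xy" ([column, row] in pixels: a listed point, or the origin of a listed thing).
The state is a dict: "time_s": time; "q": joint angles; "qvel": joint speeds; "joint_efforts": joint torques, N m; "tool_pos": TCP position; "orientation": TCP orientation; "ft_force": force on the tool from outside, world axes, zero at the start; "wrist_torque": the same for the moment, N m; "width": finger opening in m; "finger_force": force on a finger pad.
Only numpy, scipy, OpenCV 4.12 (cv2) and the standard library are available. Lean on these libraries where they do the work, as an engineer would, in place of code of your own. Each camera call takes 0.05 s, during which the arm holds its last target. There are 200 camera calls.

### The job

The blue filter cover on the clay-dust extractor is sprung ajar. Set your fingertips in the slot of its orange dial, push the cover fully down, and while it is down turn the dial clockwise (seen from above) a full quarter turn to its stop, so that the cover stays locked shut when you let go. Do not move the jar, cup, tub or pot standing around it.

Things in the scene. Friction and masses are not known exactly. Their poses are not given: they have to be found in the camera images.
- extractor: White benchtop dust extractor, fixed to the table: box 340 (its x) by 300 (its y) by 140 high. Origin at the centre of its underside on the table; its x axis points from its front (grille) to its rear, z up. The front 220 mm of its top is the hinged blue cover, 8 thick and 300 wide; the rear 110 mm is a fixed deck, 140 high, on which the clay pot stands.
- cover (a joint): Hinge angle of the cover in rad: 0 fully shut, 0.055 fully ajar (the front edge then stands 12 mm high), where its spring holds it. The hinge line runs along the extractor's y at 55 mm behind its origin (+x), 132 above the table. About 6 N down on the dial shuts it, and it springs up again when let go unless the dial is locked; locked, it rests at about 0.007.
- cover_front (a point): Middle of the cover's front edge, on its upper face (140 above the table when shut).
- dial_slot (a point): Centre of the floor of the finger slot in the orange dial, on the dial's axis, 105 mm in front of the extractor's origin (-x); 128 mm above the table when the cover is shut, about 9 mm higher when ajar. The dial is 84 across, its rim 3 above the cover. The slot is a black-floored trough through the dial's centre, open only upward: 30 wide, 76 long, 15 deep, straight sides. The point's y axis runs along the slot, z up out of it; it turns with the dial.
- dial (a joint): Angle of the dial in rad: 0 unlocked (slot along the extractor's y, towards the white marks), growing clockwise seen from above to 1.571, its stop (slot along the extractor's x, one end at the green mark at the front edge). It stays where it is left (friction 0.08 N m). A tongue under the dial goes beneath a keeper in the case: with the cover down it turns freely to the stop, with the cover up it is blocked at about 0.6 rad.
- jar_mid (a point): Centre of a closed glass jar with a brass-coloured lid, 68 diameter, 120 high, loose on the table beside the extractor.
- cup_mid (a point): Centre (half-way up) of a white cup, 76 diameter, 85 high, loose on the table beside the extractor.
- tub_mid (a point): Centre of a closed blue tub, 68 diameter, 70 high, loose on the table beside the extractor.
- pot_mid (a point): Centre (half-way up) of a small terracotta pot, 60 diameter, 40 high, loose on the extractor's rear deck.

How it is judged:
By the outcome, as a careful person would: the job done as asked, in the order asked, and still so for the second after the job is handed in, with the robot touching nothing.
It also fails if it takes over 38 s, if anything falls off the work surface, if the arm or the gripper's body presses on something with over 40 N, if the wrist force passes 120 N, or if a joint passes its speed limit or range.

## Working session

There is one attempt and no reset: what is moved stays moved. The work goes in short steps, Python scripts to look and compute and a tool call to move; the robot and the scene stay as the last step left them, time stands still between calls to the robot, and variables do not carry over. Pictures are saved under pics/ and viewed, at most 10 in all, crops included, and the job is handed in when it is done.

Besides the shell and the picture viewer there is one more tool, called after "Call:" as name(argument=value, ...), one argument or row to a line, values as JSON. play_rows: Moves the arm, as the interface text tells. Its arguments: {"type":"object","properties":{"steps":{"type":"array","items":{"type":"array","items":{"type":"number"}}},"claw":{"type":"number"},"force":{"type":"number"}},"required":["steps"]}

```bash
mkdir -p pics; cat > h.py <<'E'
import numpy as np, cv2
from scipy.spatial.transform import Rotation as R
from plant import arm, get_image, look_for, outline_of, tip_of
def att(p):
    a=np.array(p["attitude"],float)
    return a if a.shape==(3,3) else R.from_rotvec(a).as_matrix() if a.size==3 else R.from_quat(a).as_matrix()
def ray(p,uv):
    f=240/np.tan(np.radians(p["vertical_fov"])/2)
    d=(np.array(uv,float)-[p["cx"],p["cy"]])/f; s=d.copy()
    for _ in range(30): s=d/(1+p["k1"]*(s@s))
    return att(p)@np.array([s[0],s[1],1])
def onz(p,uv,z):
    r=ray(p,uv); o=np.array(p["origin"]); return o+r*(z-o[2])/r[2]
def proj(p,X):
    f=240/np.tan(np.radians(p["vertical_fov"])/2)
    c=att(p).T@(np.array(X)-p["origin"]); s=c[:2]/c[2]; s=s*(1+p["k1"]*(s@s))
    return s*f+[p["cx"],p["cy"]]
def save(p,n): cv2.imwrite("pics/"+n+".png",p["img"][:,:,::-1])
E
python3 - <<'E'
from h import *
print(arm.read_state())
for n in ["scene","top"]:
    p=get_image(n); save(p,n+"0"); print(n,{k:v for k,v in p.items() if k!="img"})
    for q,z in [("extractor",0),("cover_front",.152),("dial_slot",.137),("jar_mid",.06),("cup_mid",.0425),("tub_mid",.035),("pot_mid",.16)]:
        for t in tip_of(q,p)[:2]: print(q,np.round(t["xy"]),round(t["conf"],2),np.round(onz(p,t["xy"],z),3))
E
```

```text
{'time_s': 0.0, 'q': array([ 1.27561527e+00,  3.53640097e-01,  1.63412859e+00, -2.15925257e-05,
        1.15518389e+00, -2.35827238e-03]), 'qvel': array([-4.77275923e-04,  2.37056616e-04, -1.97439725e-04,  5.67910684e-04,
        3.96305309e-05,  1.08897745e-03]), 'joint_efforts': array([ 3.70527312e-03, -5.93840003e+01, -3.34224236e+01,  6.99702697e-02,
        2.30467552e-02, -1.24878256e-04]), 'tool_pos': array([0.18023599, 0.5978861 , 0.17827112]), 'orientation': array([-4.58283168e-01, -3.10780191e+00,  2.11705471e-03]), 'ft_force': array([-0.03580722, -0.58198245, -0.47714046]), 'wrist_torque': array([-0.00284964,  0.01608183, -0.06090468]), 'finger_force': 0.0, 'width': 0.09159523025640427}
scene {'vertical_fov': 52.75226707411967, 'cx': 318.04785317925007, 'cy': 237.14343268514247, 'k1': -0.12251704503529327, 'origin': array([ 1.262128  , -0.16652637,  0.82358306]), 'attitude': array([-1.98139295, -1.45853863,  0.60810944]), 'shot': 1}
extractor [335. 292.] 0.66 [0.66  0.043 0.   ]
cover_front [297. 195.] 0.65 [0.5   0.009 0.152]
dial_slot [307. 216.] 0.74 [0.554 0.017 0.137]
[... 153 characters left out ...]
316.] 0.57 [ 0.683 -0.176  0.035]
pot_mid [330. 298.] 0.63 [ 0.786 -0.01   0.16 ]
top {'vertical_fov': 49.9965870016812, 'cx': 320.6904622760159, 'cy': 236.89966891064037, 'k1': -0.03940275134975382, 'origin': array([0.38718504, 0.03116822, 1.19031361]), 'attitude': array([-2.12997327,  2.12385406, -0.18482674]), 'shot': 2}
extractor [322. 216.] 0.91 [0.652 0.034 0.   ]
cover_front [332. 280.] 0.88 [0.484 0.013 0.152]
dial_slot [328. 248.] 0.65 [0.552 0.021 0.137]
jar_mid [227. 249.] 0.94 [0.562 0.244 0.06 ]
cup_mid [422. 249.] 0.6 [ 0.566 -0.194  0.042]
tub_mid [412. 198.] 0.65 [ 0.687 -0.174  0.035]
pot_mid [344. 137.] 0.9 [ 0.786 -0.012  0.16 ]
pot_mid [324. 213.] 0.66 [0.621 0.03  0.16 ]
```

View pics/top0.png

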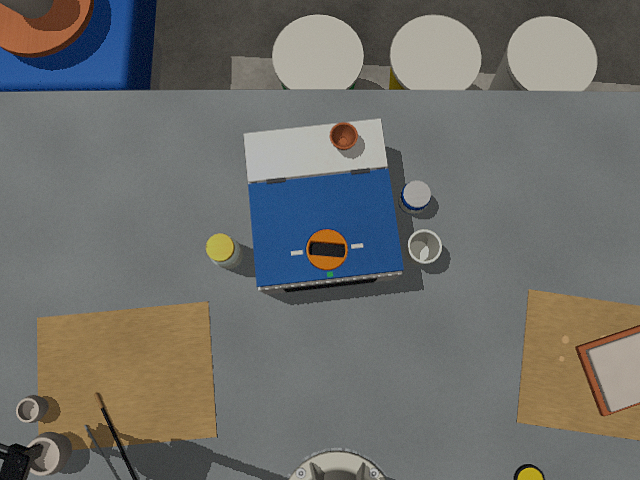

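View pics/scene0.png

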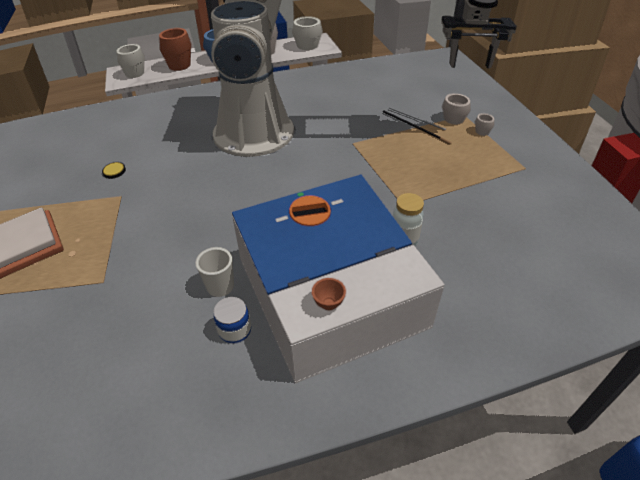

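The dial sits near (328,248) in the top view, its slot lying between the white marks, with the jar on the left and the cup and tub on the right. I'll go above it, crossing high.

Call:
play_rows(
  steps=[
    [0, 0, -60, 0],
    [0, 0, -90, 0],
    [-521, -446, -90, -24],
    [-521, -446, -90, -24],
    [-521, -446, -90, -24],
    [-521, -446, -90, -24],
    [-521, -446, -90, -24],
    [-521, -446, -90, -24],
    [-521, -446, -90, -24],
    [-521, -446, -90, -24],
  ],
  claw=0.7,
)

```text
time_s: 2.05
tool_pos: [0.4506, 0.1765, 0.2694]
orientation: [-0.198, 3.134, 0.001]
ft_force: [0.5, 0.7, 0.9]
width: 0.0275
finger_force: 0.0
```

```bash
python3 -c "
from h import *
s=arm.read_state();print(s['time_s'],s['tool_pos'],s['width'],s['q']);print(R.from_rotvec(s['orientation']).as_matrix().round(3))"
```

```text
2.05 [0.45058987 0.17652865 0.26935704] 0.027507949709194325 [ 3.70235639e-01  4.66246966e-02  1.81356843e+00  7.45227992e-05
  1.28037550e+00 -1.32676037e+00]
[[-0.992 -0.126  0.001]
 [-0.126  0.992  0.   ]
 [-0.001  0.    -1.   ]]
```

Call:
play_rows(
  steps=[
    [-79, -168, 0, 0],
    [-79, -168, 0, 0],
    [-79, -168, 0, 0],
    [-79, -168, 0, 0],
    [-79, -168, 0, 0],
    [-79, -168, 0, 0],
  ],
)

```text
time_s: 2.8
tool_pos: [0.5486, 0.0227, 0.2691]
orientation: [0.2, -3.135, -0.0]
ft_force: [0.8, -0.2, -0.1]
width: 0.0277
finger_force: 0.0
```

```bash
cat > m.py <<'E'
from h import *
s=arm.read_state(); M=R.from_rotvec(s['orientation']).as_matrix(); P=s['tool_pos']
print(s['time_s'],P.round(4),s['width'],s['q'].round(2),np.degrees(np.arctan2(M[1,1],M[0,1])))
for n in ["wrist","top"]:
    p=get_image(n); save(p,n+"1")
    for t in tip_of("dial_slot",p)[:2]:
        X=onz(p,t["xy"],.137); print(n,t["xy"],round(t["conf"],2),X.round(4),"tool mm",(M.T@(X-P)*1000).round(1))
    for q,z in [("cover_front",.152),("extractor",0)]:
        for t in tip_of(q,p)[:1]: print(q,t["xy"],round(t["conf"],2),onz(p,t["xy"],z).round(4))
    # orange dial centroid and slot dark blob
    im=p["img"].astype(int); hsv=cv2.cvtColor(p["img"],cv2.COLOR_RGB2HSV)
    o=outline_of("dial",p)
    if o:
        m=o[0]["pixels"].astype(np.uint8); c=max(cv2.findContours(m,0,2)[0],key=cv2.contourArea)
        h=cv2.convexHull(c); mm=cv2.moments(h); print("dial hull centre",[onz(p,[mm['m10']/mm['m00'],mm['m01']/mm['m00']],.152).round(4)],cv2.boundingRect(h),o[0]["conf"])
        k=np.zeros_like(m); cv2.fillPoly(k,[h],1); k=cv2.erode(k,np.ones((5,5)))
        d=((im.max(2)<60)&(k>0)).astype(np.uint8); cs=cv2.findContours(d,0,2)[0]
        if cs:
            c=max(cs,key=cv2.contourArea); b=cv2.boxPoints(cv2.minAreaRect(c)); W=np.array([onz(p,x,.15)[:2] for x in b])
            e=[W[1]-W[0],W[2]-W[1]]; l=max(e,key=np.linalg.norm)
            print("slot",b.round(),"c",W.mean(0).round(4),[np.linalg.norm(x).round(4) for x in e],"az",np.degrees(np.arctan2(l[1],l[0])))
E
python3 m.py
```

```text
2.8 [0.5486 0.0227 0.2691] 0.027737940025316616 [ 0.04  0.16  1.69  0.    1.29 -1.66] 97.30201164621714
wrist [314.3, 214.8] 0.91 [0.5488 0.0213 0.137 ] tool mm [ -0.   -1.5 132.1]
cover_front [316.9, 151.0] 0.73 [0.4897 0.016  0.152 ]
dial hull centre [array([0.5461, 0.022 , 0.152 ])] (270, 170, 92, 92) 0.79
slot [[336. 234.]
 [351. 210.]
 [360. 216.]
 [345. 240.]] c [0.5514 0.0525] [np.float64(0.0259), np.float64(0.0099)] az 157.60453710250604
top [326.8, 248.3] 0.92 [0.5519 0.0229 0.137 ] tool mm [ -3.3  -0.3 132.1]
cover_front [330.2, 279.7] 0.83 [0.4854 0.016  0.152 ]
dial hull centre [array([0.5384, 0.0221, 0.152 ])] (306, 238, 42, 33) 0.63
slot [[309. 254.]
 [310. 241.]
 [345. 244.]
 [344. 257.]] c [0.5484 0.0233] [np.float64(0.0263), np.float64(0.0722)] az -94.68240615962833
```

View pics/wrist1.png

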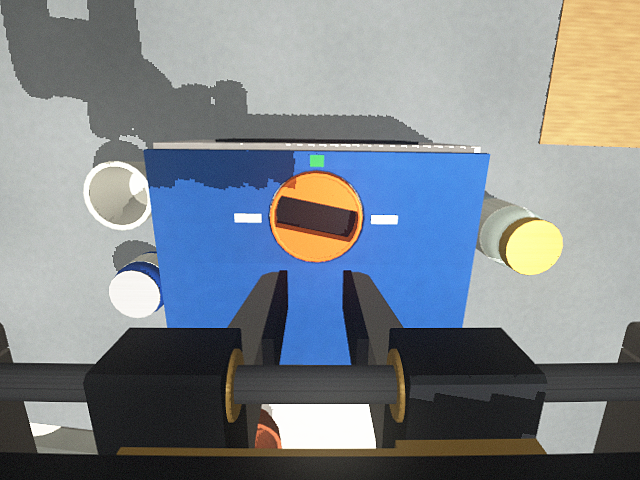

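The wrist view shows the dial centred at (316,216). Its slot is already turned about 10° clockwise from the white marks (ends at (277,206) and (357,224)), so I'll turn the tool by about 10.5° to line up, come down and look again.

Call:
play_rows(
  steps=[
    [0, 0, 30, 10.5],
    [0, -1, 80, 10.5],
    [0, -1, 104, 10.5],
    [0, -1, 104, 10.5],
    [0, -1, 104, 10.5],
  ],
)

```text
time_s: 3.92
tool_pos: [0.5501, 0.0206, 0.1661]
orientation: [0.09, 3.139, 0.0]
ft_force: [-0.1, -0.8, 0.8]
width: 0.0274
finger_force: 0.0
```

```bash
python3 - <<'E'
from h import *
s=arm.read_state(); print(s['time_s'],s['tool_pos'],s['ft_force'])
p=get_image("wrist"); save(p,"w2"); t=tip_of("dial_slot",p)
M=R.from_rotvec(s['orientation']).as_matrix();P=s['tool_pos']
for a in t[:2]: print(a, (M.T@(onz(p,a["xy"],.137)-P)*1000).round(1))
print("tcp px",proj(p,P), "tip at floor px",proj(p,P+M@[0,0,P[2]-.137]))
for c in ([-10,-32],[-10,32],[10,32],[10,-32]): print(c,proj(p,P+M@[c[0]/1e3,c[1]/1e3,P[2]-.152]).round())
E
```

```text
3.925 [0.5501372  0.02058202 0.16611801] [-0.06399768 -0.81896104  0.76146332]
{'xy': [314.6, 243.2], 'conf': 0.76} [ 3.1 -0.9 29.1]
tcp px [316.04881019 262.41224739] tip at floor px [315.89808814 247.60642494]
[-10, -32] [266. 270.]
[-10, 32] [366. 270.]
[10, 32] [367. 240.]
[10, -32] [265. 239.]
```

View pics/w2.png

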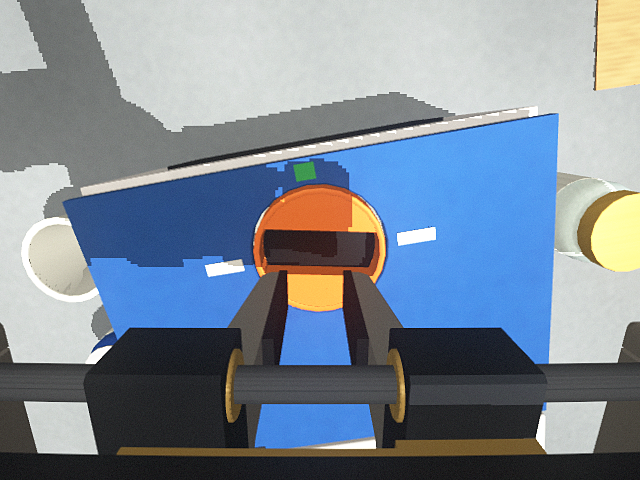

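The slot is now level in the picture, with the dial's centre near (319,248). The projected fingertips are about 3 mm too far back, so I'll shift and go in.

Call:
play_rows(
  steps=[
    [3, 1, 0, 0],
    [3, 1, 0, 0],
    [3, 1, 8, 0],
    [3, 1, 16, 0],
    [3, 1, 22, 0],
    [3, 1, 26, 0],
    [3, 1, 26, 0],
    [3, 1, 26, 0],
  ],
)

```text
time_s: 5.03
tool_pos: [0.5465, 0.0218, 0.1391]
orientation: [0.09, 3.14, 0.0]
ft_force: [-0.4, -0.9, -0.7]
width: 0.0277
finger_force: 0.0
```

Call:
play_rows(
  steps=[
    [0, 0, 3, 0],
    [0, 0, 5, 0],
    [0, 0, 7, 0],
    [0, 0, 9, 0],
    [0, 0, 10, 0],
    [0, 0, 11, 0],
    [0, 0, 11, 0],
    [0, 0, 11, 0],
  ],
)

```text
time_s: 6.02
tool_pos: [0.5464, 0.0218, 0.128]
orientation: [0.09, 3.14, -0.0]
ft_force: [-0.2, 0.3, 0.5]
width: 0.0278
finger_force: 0.0
```

```bash
python3 - <<'E'
from h import *
s=arm.read_state(); print(s['time_s'],s['tool_pos'],s['ft_force'])
p=get_image("wrist"); q=get_image("scene")
a=cv2.resize(p["img"][120:360,160:480],(400,300)); b=cv2.resize(q["img"][140:260,230:390],(400,300))
cv2.imwrite("pics/w3.png",np.hstack([a,b])[:,:,::-1])
print(proj(q,s['tool_pos']),proj(p,s['tool_pos']))
E
```

```text
6.025 [0.54641105 0.02175555 0.12802694] [-0.20188622  0.25744076  0.48368727]
[308.67322327 215.99531397] [316.06988462 262.40246183]
```

View pics/w3.png

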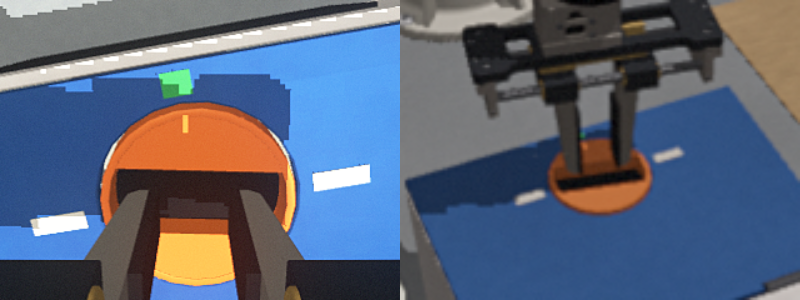

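The fingers are inside the dial's slot region, black showing ahead of them, but no load is felt yet. I'll keep going down in small steps, watching the force.

Call:
play_rows(
  steps=[
    [0, 0, 1, 0],
    [0, 0, 2, 0],
    [0, 0, 3, 0],
    [0, 0, 3, 0],
  ],
)

```text
time_s: 6.62
tool_pos: [0.5463, 0.0218, 0.1249]
orientation: [-0.09, -3.14, 0.0]
ft_force: [-0.4, 0.1, 0.4]
width: 0.0278
finger_force: 0.0
```

```bash
python3 - <<'E'
from h import *
s=arm.read_state()
p=get_image("wrist"); q=get_image("scene")
a=cv2.resize(p["img"][190:310,240:400],(400,300),interpolation=3); b=cv2.resize(q["img"][165:240,260:360],(400,300),interpolation=3)
g=lambda x:(255*(x/255.)**.5).astype(np.uint8)
cv2.imwrite("pics/w4.png",g(np.hstack([a,b]))[:,:,::-1])
for n,c in (("top",q),("w",p)): print(tip_of("dial_slot",c)[:1],tip_of("cover_front",c)[:1])
P=np.array([.5475,.0215]); d=np.array([.4825+.0,.013])
for z in (.128,.137): print(proj(q,[*P,z]),proj(p,[*P,z]))
for z in (.14,.152): print(proj(q,[*d,z]),proj(p,[*d,z]))
E
```

```text
[{'xy': [308.1, 213.2], 'conf': 0.81}] [{'xy': [298.6, 196.5], 'conf': 0.85}]
[{'xy': [313.3, 273.2], 'conf': 0.71}] [{'xy': [297.7, 170.9], 'conf': 0.89}]
[308.7013775  216.36959749] [315.77542605 266.20503945]
[308.58487407 213.22258317] [315.81841871 271.81046733]
[296.41991823 193.55878875] [292.02407837 155.08395717]
[296.17132131 189.31132728] [290.51747423 156.54672026]
```

View pics/w4.png

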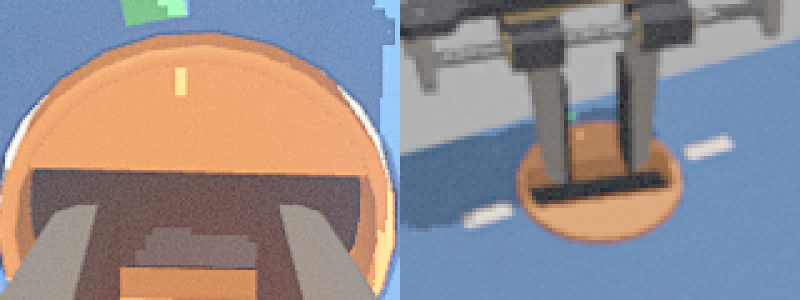

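The fingers hang inside the slot with their tips apparently still above the floor (scene: tips at about row 210, floor centre expected at 216), so I'll continue down.

Call:
play_rows(
  steps=[
    [0, 0, 1, 0],
    [0, 0, 2, 0],
    [0, 0, 3, 0],
    [0, 0, 4, 0],
    [0, 0, 4, 0],
  ],
)

```text
time_s: 7.55
tool_pos: [0.5463, 0.0217, 0.1209]
orientation: [-0.09, -3.14, 0.0]
ft_force: [0.1, 0.2, 0.3]
width: 0.0273
finger_force: 0.0
```

Call:
play_rows(
  steps=[
    [0, 0, 1, 0],
    [0, 0, 2, 0],
    [0, 0, 3, 0],
    [0, 0, 4, 0],
    [0, 0, 4, 0],
  ],
)

```text
time_s: 8.18
tool_pos: [0.5463, 0.0218, 0.1169]
orientation: [-0.09, -3.14, 0.0]
ft_force: [0.4, -0.3, -0.3]
width: 0.0274
finger_force: 0.0
```

```bash
python3 - <<'E'
from h import *
s=arm.read_state(); print(s)
q=get_image("scene"); p=get_image("wrist")
a=cv2.resize(p["img"][190:310,240:400],(400,300),interpolation=3); b=cv2.resize(q["img"][165:240,260:360],(400,300),interpolation=3)
g=lambda x:(255*(x/255.)**.5).astype(np.uint8)
cv2.imwrite("pics/w5.png",g(np.hstack([a,b]))[:,:,::-1])
E
```

```text
{'time_s': 8.175, 'q': array([ 3.70672290e-02,  3.02584802e-01,  1.86029511e+00,  1.20656509e-05,
        9.78899813e-01, -1.47655500e+00]), 'qvel': array([-0.00101928, -0.00082019, -0.00195865, -0.00018056, -0.00041527,
       -0.0005479 ]), 'joint_efforts': array([ 7.26559465e-04, -5.16838682e+01, -2.93724793e+01, -6.07476948e-03,
        6.03870931e-02,  1.24809227e-05]), 'tool_pos': array([0.54629388, 0.02176387, 0.11688634]), 'orientation': array([-8.98018484e-02, -3.14012150e+00,  3.58493460e-06]), 'ft_force': array([ 0.4044016 , -0.2699122 , -0.32064651]), 'wrist_torque': array([-0.01340284,  0.06335402,  0.02085862]), 'finger_force': 0.0, 'width': 0.02740971187684582}
```

View pics/w5.png

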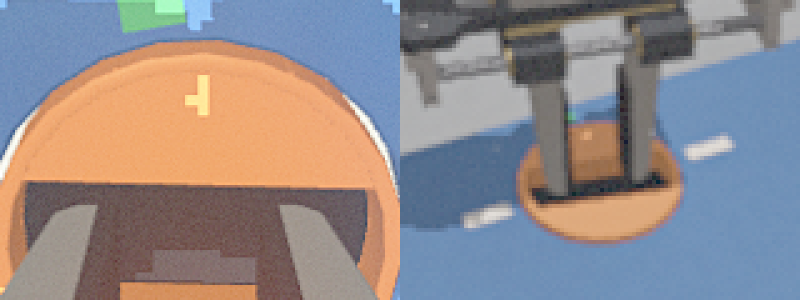

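The tips are now going into the slot (scene row about 213) and look centred in its width. I'll continue down.

Call:
play_rows(
  steps=[
    [0, 0, 1, 0],
    [0, 0, 2, 0],
    [0, 0, 3, 0],
    [0, 0, 4, 0],
    [0, 0, 4, 0],
  ],
)

```text
time_s: 8.9
tool_pos: [0.5463, 0.0217, 0.1129]
orientation: [-0.09, -3.14, 0.0]
ft_force: [0.8, -0.5, -0.3]
width: 0.0277
finger_force: 0.0
```

Call:
play_rows(
  steps=[
    [0, 0, 1, 0],
    [0, 0, 2, 0],
    [0, 0, 3, 0],
    [0, 0, 3, 0],
  ],
)

```text
time_s: 9.4
tool_pos: [0.5463, 0.0217, 0.1099]
orientation: [-0.09, -3.14, 0.0]
ft_force: [0.6, -0.0, 0.2]
width: 0.0277
finger_force: 0.0
```

Call:
play_rows(
  steps=[
    [0, 0, 1, 0],
    [0, 0, 2, 0],
    [0, 0, 3, 0],
    [0, 0, 3, 0],
  ],
)

```text
time_s: 9.9
tool_pos: [0.5463, 0.0217, 0.1069]
orientation: [-0.09, -3.14, -0.0]
ft_force: [-0.2, -0.5, 0.2]
width: 0.0278
finger_force: 0.0
```

Call:
play_rows(
  steps=[
    [0, 0, 1, 0],
    [0, 0, 2, 0],
    [0, 0, 3, 0],
    [0, 0, 3, 0],
  ],
)

```text
time_s: 10.4
tool_pos: [0.5463, 0.0217, 0.1039]
orientation: [-0.09, -3.14, 0.0]
ft_force: [0.4, -0.4, -0.4]
width: 0.0273
finger_force: 0.0
```

```bash
python3 - <<'E'
from h import *
q=get_image("scene"); p=get_image("wrist")
a=cv2.resize(p["img"][190:310,240:400],(400,300),interpolation=3); b=cv2.resize(q["img"][165:240,260:360],(400,300),interpolation=3)
g=lambda x:(255*(x/255.)**.5).astype(np.uint8)
cv2.imwrite("pics/w6.png",g(np.hstack([a,b]))[:,:,::-1])
E
```

```text
(no output)
```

View pics/w6.png

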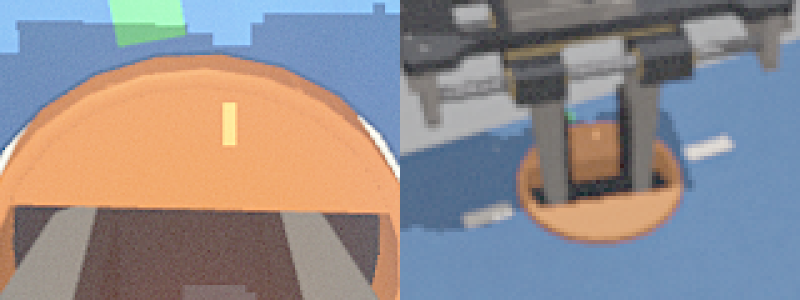

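The fingers now pass behind the near rim, so they are in the slot, but close to its front wall. I'll shift back about 2.5 mm and continue down.

Call:
play_rows(
  steps=[
    [-2.5, 0, 0, 0],
    [-2.5, 0, 1, 0],
    [-2.5, 0, 2, 0],
    [-2.5, 0, 3, 0],
    [-2.5, 0, 3, 0],
  ],
)

```text
time_s: 11.12
tool_pos: [0.5489, 0.0216, 0.1011]
orientation: [0.09, 3.14, -0.0]
ft_force: [-0.6, 0.1, 2.7]
width: 0.0273
finger_force: 1.6
```

Call:
play_rows(
  steps=[
    [0, 0, 1, 0],
    [0, 0, 2, 0],
    [0, 0, 3, 0],
    [0, 0, 3, 0],
  ],
)

```text
time_s: 11.62
tool_pos: [0.5489, 0.0216, 0.098]
orientation: [0.09, 3.14, 0.0]
ft_force: [-0.9, -0.4, 3.1]
width: 0.0276
finger_force: 2.0
```

Contact: about 3 N at TCP z 0.101, as the cover spring should give. It should be shut some 9 mm lower, with a sharp rise in force.

Call:
play_rows(
  steps=[
    [0, 0, 1, 0],
    [0, 0, 2, 0],
    [0, 0, 3, 0],
    [0, 0, 3, 0],
  ],
)

```text
time_s: 12.12
tool_pos: [0.5489, 0.0216, 0.095]
orientation: [0.09, 3.14, -0.0]
ft_force: [-0.5, -0.7, 5.1]
width: 0.0276
finger_force: 2.4
```

Call:
play_rows(
  steps=[
    [0, 0, 1, 0],
    [0, 0, 2, 0],
    [0, 0, 2, 0],
  ],
)

```text
time_s: 12.5
tool_pos: [0.5489, 0.0216, 0.0931]
orientation: [0.09, 3.14, 0.0]
ft_force: [-0.6, -0.4, 6.4]
width: 0.0277
finger_force: 2.7
```

Call:
play_rows(
  steps=[
    [0, 0, 0.5, 0],
    [0, 0, 1, 0],
    [0, 0, 1.5, 0],
    [0, 0, 1.5, 0],
  ],
)

```text
time_s: 13.0
tool_pos: [0.549, 0.0216, 0.0924]
orientation: [0.09, 3.14, 0.0]
ft_force: [-3.5, -0.4, 14.4]
width: 0.0274
finger_force: 7.2
```

Shut: the force jumped to 14 N and the descent stopped. Now I'll turn it clockwise under pressure.

Call:
play_rows(
  steps=[
    [0, 0, 0.5, 0],
    [0, 0, 0.5, 8],
    [0, 0, 0.5, 16],
    [0, 0, 0.5, 24],
    [0, 0, 0.5, 32],
    [0, 0, 0.5, 40],
    [0, 0, 0.5, 40],
  ],
)

```text
time_s: 13.88
tool_pos: [0.5475, 0.021, 0.0922]
orientation: [-1.16, -2.918, 0.003]
ft_force: [-10.2, -3.0, 22.2]
width: 0.0274
finger_force: 11.2
```

```bash
python3 -c "
from h import *
s=arm.read_state();print(s['time_s'],s['tool_pos'],s['ft_force'],s['wrist_torque']);M=R.from_rotvec(s['orientation']).as_matrix();print(np.degrees(np.arctan2(M[1,1],M[0,1])))"
```

```text
13.875 [0.5475395  0.02100982 0.09217999] [-10.19752585  -3.04418185  22.15974822] [-0.56760592  1.81397755 -0.00896732]
46.61912415997644
```

Call:
play_rows(
  steps=[
    [0.7, -0.7, 0, 8],
    [0.7, -0.7, 0, 16],
    [0.7, -0.7, 0, 24],
    [0.7, -0.7, 0, 32],
    [0.7, -0.7, 0, 40],
    [0.7, -0.7, 0, 46],
    [0.7, -0.7, 0, 46],
  ],
)

```text
time_s: 14.75
tool_pos: [0.5478, 0.0218, 0.0923]
orientation: [-2.209, -2.234, -0.001]
ft_force: [-6.0, 0.7, 19.2]
width: 0.0277
finger_force: 9.4
```

```bash
python3 -c "
from h import *
s=arm.read_state();print(s['time_s'],s['tool_pos'],s['ft_force'],s['wrist_torque']);M=R.from_rotvec(s['orientation']).as_matrix();print(np.degrees(np.arctan2(M[1,1],M[0,1])))"
```

```text
14.75 [0.54783046 0.02184759 0.09230274] [-6.02692227  0.65390969 19.17133402] [ 0.05888465  1.16223522 -0.0576923 ]
0.630670365128493
```

Call:
play_rows(
  steps=[
    [0, 0, 0, 3],
    [0, 0, 0, 6],
    [0, 0, 0, 8],
    [0, 0, 0, 8],
  ],
)

```text
time_s: 15.25
tool_pos: [0.5492, 0.0231, 0.0924]
orientation: [2.358, 2.076, 0.006]
ft_force: [-1.2, 7.0, 15.0]
width: 0.0274
finger_force: 14.9
```

```bash
cat > st.py <<'E'
from h import *
s=arm.read_state();print(s['time_s'],s['tool_pos'],s['ft_force'],s['wrist_torque']);M=R.from_rotvec(s['orientation']).as_matrix();print(np.degrees(np.arctan2(M[1,1],M[0,1])))
p=get_image("wrist"); save(p,"w%d"%(s['time_s']*100))
E
python3 st.py; ls pics
```

```text
15.25 [0.54923293 0.02311651 0.09242463] [-1.23881116  7.03142799 15.01089914] [1.29030169 0.50441772 0.38744734]
-7.289867318542962
scene0.png
top0.png
top1.png
w1525.png
w2.png
w3.png
w4.png
w5.png
w6.png
wrist1.png
```

Call:
play_rows(
  steps=[
    [0, 0, 0, 3],
    [0, 0, 0, 5],
    [0, 0, 0, 5],
  ],
)

```text
time_s: 15.68
tool_pos: [0.5496, 0.0234, 0.0924]
orientation: [2.442, 1.975, 0.006]
ft_force: [-0.3, 9.6, 13.5]
width: 0.0275
finger_force: 45.3
```

```bash
python3 st.py; ls -t pics|head -1
```

```text
15.675 [0.54958637 0.02335992 0.09244945] [-0.28772828  9.58481821 13.51429448] [1.72095689 0.26342476 2.46600812]
-12.060814168540603
w1567.png
```

The torque jumped to 2.5 N m, so the dial is at its stop. I'll relax the turn and lift straight out.

Call:
play_rows(
  steps=[
    [0, 0, 0, -5],
    [0, 0, 0, -9],
    [0, 0, 0, -9],
    [0, 0, -4, -9],
    [0, 0, -12, -9],
    [0, 0, -25, -9],
    [0, 0, -60, -9],
    [0, 0, -110, -9],
    [0, 0, -150, -9],
    [0, 0, -150, -9],
  ],
)

```text
time_s: 16.98
tool_pos: [0.5501, 0.0213, 0.245]
orientation: [2.281, 2.153, 0.007]
ft_force: [0.4, -0.1, -0.3]
width: 0.0276
finger_force: 0.0
```

```bash
python3 st.py; ls -t pics|head -1; python3 -c "
from h import *
p=get_image('wrist');q=get_image('scene')
a=cv2.resize(p['img'],(400,300)); b=cv2.resize(q['img'][140:350,180:460],(400,300))
cv2.imwrite('pics/fin.png',np.hstack([a,b])[:,:,::-1])"
```

```text
16.975 [0.55006256 0.0212903  0.24495454] [ 0.38812123 -0.12257193 -0.26748772] [-0.05236271  0.07445791 -0.05208587]
-3.290551669134616
w1697.png
```

View pics/fin.png

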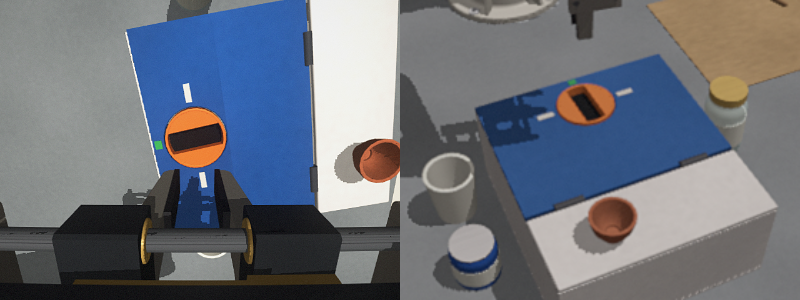

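The cover is down, but the slot seems a few degrees short of the green mark. I probably dragged it back while relaxing the turn. I'll measure it.

```bash
python3 - <<'E'
from h import *
s=arm.read_state();P=s['tool_pos'];M=R.from_rotvec(s['orientation']).as_matrix()
for n in ("wrist","top"):
    p=get_image(n); im=p["img"].astype(int); h=cv2.cvtColor(p["img"],cv2.COLOR_RGB2HSV)
    c0=proj(p,[.549,.0215,.143]); yy,xx=np.mgrid[:480,:640]; f=np.hypot(*(proj(p,[.549,.0635,.143])-c0))
    near=np.hypot(xx-c0[0],yy-c0[1])
    def comp(m,k):
        n_,l,st,ce=cv2.connectedComponentsWithStats(m.astype(np.uint8)); i=np.argsort(-st[1:,4])[:k]+1; return [(ce[j],l==j,st[j,4]) for j in i]
    d=comp((im.max(2)<70)&(near<.95*f),1)[0]; g=comp((h[...,0]>45)&(h[...,0]<80)&(h[...,1]>120)&(near<2*f),1)[0]
    w=comp((h[...,1]<60)&(h[...,2]>120)&(near<1.9*f)&(near>1.05*f),2)
    b=cv2.boxPoints(cv2.minAreaRect(np.argwhere(d[1])[:,::-1].astype(np.float32))); W=np.array([onz(p,x,.14)[:2] for x in b]); e=max([W[1]-W[0],W[2]-W[1]],key=np.linalg.norm)
    G=onz(p,g[0],.14); C=onz(p,d[0],.135)
    ww=[onz(p,x[0],.14) for x in w]; dw=ww[0]-ww[1]
    print(n,"slot az",np.degrees(np.arctan2(e[1],e[0])),"len",np.linalg.norm(e),d[2],"C",C,"G",G,g[2],"az C-G",np.degrees(np.arctan2((C-G)[1],(C-G)[0])),"marks",ww,np.degrees(np.arctan2(dw[1],dw[0])),[x[2] for x in w])
    for t in tip_of("cover_front",p)[:1]: print(t,onz(p,t["xy"],.14))
E
```

```text
wrist slot az 9.500473740137151 len 0.0714656063253602 2413 C [0.54926381 0.02273246 0.135     ] G [0.49672298 0.01603587 0.14      ] 157 az C-G 7.2634712409480136 marks [array([0.48006328, 0.01084741, 0.14      ]), array([0.54153694, 0.08414703, 0.14      ])] -129.9853110239916 [np.int32(2117), np.int32(322)]
{'xy': [244.5, 232.5], 'conf': 0.81} [0.48746893 0.016376   0.14      ]
top slot az -91.46399646732583 len 0.07704114315009591 654 C [0.53912666 0.02009175 0.135     ] G [0.53956243 0.01627887 0.14      ] 3 az C-G 96.52007180206803 marks [array([ 0.5555994 , -0.03841602,  0.14      ]), array([0.54158138, 0.08142442, 0.14      ])] -83.32829496551173 [np.int32(55), np.int32(37)]
```

The slot is about 3° short of the extractor's x axis. I'll re-enter it and turn to the stop again, and this time lift before turning back.

Call:
play_rows(
  steps=[
    [0.7, -1, 50, -10],
    [0.7, -1, 75, -12.5],
    [0.7, -1, 90, -12.5],
    [0.7, -1, 110, -12.5],
    [0.7, -1, 130, -12.5],
    [0.7, -1, 142, -12.5],
    [0.7, -1, 148, -12.5],
    [0.7, -1, 151, -12.5],
    [0.7, -1, 151, -12.5],
  ],
)

```text
time_s: 18.45
tool_pos: [0.5469, 0.0223, 0.0922]
orientation: [2.036, 2.392, 0.0]
ft_force: [-9.2, -0.4, 21.1]
width: 0.0273
finger_force: 10.3
```

Call:
play_rows(
  steps=[
    [0, 0, 0, 8],
    [0, 0, 0, 15],
    [0, 0, 0, 19],
    [0, 0, 0, 22],
    [0, 0, 0, 22],
  ],
)

```text
time_s: 19.08
tool_pos: [0.5496, 0.0234, 0.0925]
orientation: [2.449, 1.963, 0.007]
ft_force: [0.3, 7.1, 12.6]
width: 0.0278
finger_force: 49.4
```

```bash
python3 st.py
```

```text
19.075 [0.54960635 0.02341428 0.09248674] [ 0.25380633  7.1131771  12.60595727] [1.16726802 0.26931599 2.66935162]
-12.560720381190434
```

Call:
play_rows(
  steps=[
    [0, 0, 0, -2],
    [0, 0, 0, -3.5],
    [0, 0, -2, -3.5],
    [0, 0, -6, -3.5],
    [0, 0, -14, -3.5],
    [0, 0, -30, -3.5],
    [0, 0, -70, -3.5],
    [0, 0, -120, -3.5],
    [0, 0, -150, -3.5],
    [0, 0, -150, -3.5],
  ],
)

```text
time_s: 20.38
tool_pos: [0.549, 0.0222, 0.2441]
orientation: [2.391, 2.031, 0.008]
ft_force: [0.2, 0.6, -0.5]
width: 0.0274
finger_force: 0.0
```

```bash
python3 - <<'E'
from h import *
p=get_image("wrist"); q=get_image("scene"); im=p["img"].astype(int); yy,xx=np.mgrid[:480,:640]
c0=proj(p,[.549,.0215,.143]); f=np.hypot(*(proj(p,[.549,.0635,.143])-c0)); near=np.hypot(xx-c0[0],yy-c0[1])
m=((im.max(2)<70)&(near<.95*f)).astype(np.uint8); n,l,st,ce=cv2.connectedComponentsWithStats(m); j=np.argmax(st[1:,4])+1
b=cv2.boxPoints(cv2.minAreaRect(np.argwhere(l==j)[:,::-1].astype(np.float32))); W=np.array([onz(p,x,.14)[:2] for x in b]); e=max([W[1]-W[0],W[2]-W[1]],key=np.linalg.norm)
print("slot az",np.degrees(np.arctan2(e[1],e[0])),np.linalg.norm(e),arm.read_state()['ft_force'])
for k in ("jar_mid","cup_mid","tub_mid","pot_mid","cover_front"): print(k,[np.round(t["xy"]) for t in tip_of(k,q)[:1]])
a=p["img"][100:400,100:500]; b=cv2.resize(q["img"][140:350,180:460],(400,300)); cv2.imwrite("pics/fin2.png",np.hstack([a,b])[:,:,::-1])
E
```

```text
slot az 6.616356857990496 0.07160244908480323 [ 0.11860221  0.36834706 -0.95445063]
jar_mid [array([407., 221.])]
cup_mid [array([220., 275.])]
tub_mid [array([236., 321.])]
pot_mid [array([327., 298.])]
cover_front [array([296., 200.])]
```

View pics/fin2.png

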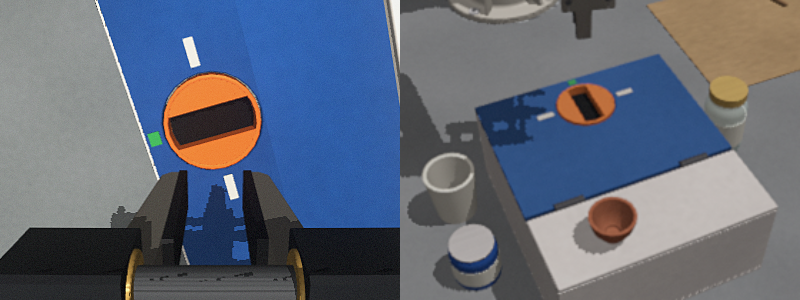

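The slot azimuth is now 6.6°, along the extractor's x axis (6.7°) with one end at the green mark. The cover is flush, the objects are undisturbed and the gripper is clear, so I'm handing it in.

```bash
python3 -c "
from plant import arm
print(arm.job_done())"
```

```text
the job is handed in; nothing more can be done
None
```

The cover is pushed down and locked: the dial is turned to its stop, with the slot measured in line with the extractor's x axis and one end at the green mark. The gripper is clear, the jar, cup, tub and pot were not disturbed, and I handed the job in at about 20 s; the first turn slipped back about 3° as I let go, so I went back in and turned it to the stop again.

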